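# Swap the outfeed guard to the other vegetable cutter

### The arm

A 6-joint arm with a two-finger parallel gripper is mounted at the origin on the work surface. World frame = base frame: x ahead of the robot, y to its left, z up, the work surface at z = 0. Lengths are in m, angles in rad, forces in N, time in s.
With the tool pointing down it reaches from about 0.35 to 1 m from the base axis. Payload 7.1 kg.
Tool frame: the origin (TCP) lies between the finger pads; the fingertips stand 22 mm ahead of it and the grasp point (between the pads) lies 3 mm ahead of it; z points along the fingers, y is the line along which they close (so a half turn about z gives the same grasp; the last joint's range is limited). The gripper opens to 85 mm and grips with 20 to 120 N. Pads are 22 mm wide; open, the fingers measure 114 mm over their backs; the gripper's body (76 mm by 85 mm) begins 54 mm behind the grasp point. The pads swing forward as they close: fully open they stand 13 mm farther back than shut.
Start: joints at [-1.186, 0.423, 1.63, -0, 1.089, -0.019], TCP at [0.246, -0.575, 0.253] pointing down, gripper open.
Joint ranges: [-3, 3], [-0.9, 2.11], [0.09, 2.58], [-1.31, 4.45], [0.11, 2.69], [-2.54, 2.54]. Speed limits (rad/s): [2.39, 2.39, 3.01, 3.14, 3.14, 3.14].

### API

Orientations are given as a rotation vector (axis times angle).
In Python, from rig import manip gives the robot as it stands. The module is installed in compiled form; this text tells all that it offers. Calls block until the motion is done:
- manip.move_to(position, orientation): joint-space move of the TCP to a pose.
- manip.servo_line(position, orientation=None, rate=0.15): straight line of the TCP; orientation=None keeps the orientation; rate is the mean speed in m/s.
- manip.set_joints(angles): joint-space move.
- manip.command_gripper(opening, f_grip=None): finger opening in m; f_grip is the grip in N (None keeps the last); returns when the fingers have stopped.
- manip.hold(seconds).
- manip.solve_ik(position, orientation): joint angles nearest the present ones, or None.
- manip.camera(name): name is "scene" or "side" or "wrist"; returns a dict with "image" (480x640x3 uint8, red, green, blue), "fx", "fy", "cx", "cy" (pixels), "cam_to_world" (4x4, takes a point from camera to world coordinates); the wrist camera has in their place "mount" (4x4, takes a point from camera to tool coordinates, whose origin is the TCP and whose axes are the flange's). Camera axes: x right, y down, z forward; pixel columns grow to the right and rows downward; lengths in m; the calibration is good to about 2 mm. The wrist camera is an equidistant fisheye: a pixel r from the principal point sees the ray r / f radians off the axis. A picture is of the moment at which its call begins: read the wrist's pose just before it. There is no depth.
A pose or a line that the arm cannot do raises manip.IKError and nothing moves.
- manip.sign_off(): hands the job in; it is judged then, once.
Readings, each from a call of its own:
- manip.get_time(): time.
- manip.get_joint_positions(): joint angles.
- manip.get_joint_vel(): joint speeds.
- manip.get_tau(): joint torques, N m.
- manip.get_position(): TCP position.
- manip.get_ee_rot(): TCP orientation.
- manip.get_contact_force(): force on the tool from outside, world axes, zero at the start.
- manip.get_torque(): the same for the moment, N m.
- manip.get_width(): finger opening in m.
- manip.get_grip_force(): force on a finger pad.
Only numpy, scipy, OpenCV 4.12 (cv2) and the standard library are available. Lean on these libraries where they do the work, as an engineer would, in place of code of your own. Each camera call takes 0.05 s, during which the arm holds its last target. There are 200 camera calls.

### The job

Two vegetable cutters on the prep counter share one lift-off guard door. Pull its sprung hinge pin by squeezing the two finger plates together, lift the door off the cutter that wears it, and lower it gently into the hinge bracket of the other cutter, keeping the pin pulled until the door rests fully down in both cradles, then let the pin spring home into its hole and let go. Never force the door against either cutter, and leave the pan, tub and cup where they are.

Things in the scene. Friction and masses are not known exactly. Their poses are not given: they have to be found in the camera images.
- cutter_a: The fixed vegetable cutter that wears the guard door at the start: an aluminium box 156 x 190 mm (x, y), top at z = 163 mm, with a round feed tube 100 mm across on it up to z = 205 mm. Origin at counter level straight below its hinge axis; x points out of the outfeed face (at x = -24 mm), y along the hinge axis, z up. Its hinge bracket is like cutter_b's.
- cutter_b: The identical fixed cutter without a door, same frame. Its steel hinge bracket is clamped in slots and NOT measured: its real axis lies up to 13 mm above or below and up to 4 mm in front of or behind (x) point cutter_b_hinge, parallel to it, true in y. So the seat must be found by feel (or seen). It does not give way under 25 N.
- cutter_a_hinge (a point): Centre of cutter_a's hinge axis, 150 mm above the counter; axes as cutter_a. The door's barrel lies here at the start.
- cutter_b_hinge (a point): Nominal centre of cutter_b's hinge axis, 150 mm above the counter; axes as cutter_b. The real bracket (see cutter_b) has two U cradles, open upward, 8 mm thick, at y = -62 and +62 mm: slot 17 mm wide, its floor 7 mm under the axis; above, the mouth flares at about 60 degrees from level to about 32 mm wide, its rim 16 mm above the axis.
- cutter_b_hole (a point): Nominal centre of the pin's hole (12 x 12 mm, on the axis), at the inner face of the +y cheek plate. The upright cheeks of cutter_b's bracket fill y = 80 to 88 and -88 to -80 mm and reach 16 mm above its axis; the hole goes through. Off by as much as the bracket (see cutter_b).
- guard_axis (a point): Centre of the guard door's hinge barrel; axes of the door: y along the barrel to the pin end, z up, x away from the cutter. Steel, 0.35 to 0.6 kg. Barrel 14 mm thick, 150 mm long: it rests in the two cradles with 5 mm of play to each cheek. Brass pin 8 mm thick, 15 mm out of the +y end. The door goes on the same way round: pin to +y of cutter_b.
- guard_foot (a point): Middle of the door panel's lower edge, 91 mm below the barrel axis. The panel hangs from the barrel: 100 mm wide, 4 mm thick, its foot 12 mm thick.
- guard_grip (a point): Where to squeeze: mid-point of the two upright finger plates when squeezed, 40 mm above the barrel axis, 4 mm from its centre to -y. Plates 24 mm wide (x), 6 mm thick, tops 58 mm above the axis. Outer faces at door y = -21 mm (fixed plate) and +29 mm (moving plate; +13 mm when pulled): 50 mm over both, 34 mm when pulled. Fingers close along the door's y.
- guard_pin (a joint): How far the moving plate and pin are pulled, m: 0 = pin fully out (15 mm), 0.016 = fully pulled (pin inside the barrel). The spring pushes with 5 N at 0 and 11 N when pulled.
- pan: Bystander: open steel pan 108 x 176 x 65 mm; origin at the centre of its underside.
- tub: Bystander: white lidded tub, 90 mm across, 110 mm tall; origin at the centre of its underside.
- cup: Bystander: steel cup, 84 mm across, 100 mm tall; origin at the centre of its underside.
Mind the look-alikes: they are no part of the job. Of the things shaped like the part that bears guard_axis, the bare steel one is meant.

How it is judged:
On the way, in this order (a step that is already met when the one before it is completed fails the run):
1. the door is lifted off the first cutter with its pin pulled (value of joint guard_pin above 0.013 m and z of guard_axis in the frame of cutter_a_hinge above 0.05 m), for 0.1 s.
2. the door's barrel rests on the floor of the other cutter's cradles (either floor feels it) while its pin is still pulled (value of joint guard_pin above 0.013 m and (contact force between guard and cutter_b_bracket_c1 above 1 N or contact force between guard and cutter_b_bracket_c6 above 1 N) and x of guard_axis in the frame of cutter_b_hinge between -0.01 and 0.01 m and y of guard_axis in the frame of cutter_b_hinge between -0.01 and 0.01 m and z of guard_axis in the frame of cutter_b_hinge between -0.018 and 0.018 m), for 0.2 s.
At the end, for the whole second after the job is handed in: The door hangs at rest in the second cutter's bracket, its barrel within 10 mm (x, y) and 18 mm (z) of the nominal hinge axis, within 0.05 rad of parallel to it and upright within 0.3 rad, and the pin is out to within 3 mm of its full length, through its hole (value of joint guard_pin below 0.003 m and angle between the y axis of guard_axis and the y axis of cutter_b_hinge, either way round below 0.05 rad and angle between guard_axis's own z axis and vertical below 0.3 rad and linear speed of guard below 0.02 m/s and contact force between guard and cutter_b above 1 N and x of guard_axis in the frame of cutter_b_hinge between -0.01 and 0.01 m and y of guard_axis in the frame of cutter_b_hinge between -0.01 and 0.01 m and z of guard_axis in the frame of cutter_b_hinge between -0.018 and 0.018 m); the robot touches nothing.
It fails at once if the door is forced against the first cutter (over 50 N) (contact force between guard and cutter_a above 50 N).
It fails at once if the door is forced against the second cutter (over 25 N) (contact force between guard and cutter_b above 25 N).
It fails at once if the pan, tub or cup is shoved more than 30 mm (distance of any of pan, tub, cup from where it was at the start of the episode above 0.03 m).
It also fails if it takes over 51 s, if anything falls off the work surface, if the arm or the gripper's body presses on something with over 40 N, if the wrist force passes 120 N, or if a joint passes its speed limit or range.

## Working session

There is one attempt and no reset: what is moved stays moved. The work goes in short steps, each a Python script; the robot and the scene stay as the last script left them, time stands still between calls to the robot, and variables do not carry over. Pictures are saved under pics/ and viewed, at most 10 in all, crops included, and the job is handed in when it is done.

```bash
mkdir -p pics; ls
python3 - <<'E'
from rig import manip
import cv2
for n in("scene","side","wrist"):
    c=manip.camera(n); cv2.imwrite(f"pics/{n}0.png",c["image"][:,:,::-1])
    print(n,c["fx"],c["fy"],c["cx"],c["cy"]); print(c.get("cam_to_world",c.get("mount")).round(4).tolist())
print(manip.get_time(),manip.get_position(),manip.get_ee_rot(),manip.get_contact_force(),manip.get_width())
E
```

```text
pics
scene 548.2394087246394 548.2394087246394 318.0576930875171 232.7111983251809
[[0.851, 0.3628, -0.3798, 1.0827], [0.525, -0.5675, 0.6342, -0.8403], [0.0146, -0.7391, -0.6734, 0.9975], [0.0, 0.0, 0.0, 1.0]]
side 570.0553230730361 570.0553230730361 325.518337312585 233.7621580185564
[[-0.9801, -0.0974, 0.1729, 0.3208], [-0.198, 0.5399, -0.8181, 1.2703], [-0.0136, -0.8361, -0.5484, 0.9719], [0.0, 0.0, 0.0, 1.0]]
wrist 371.64829954431775 371.64829954431775 315.28527291195 239.94046115789047
[[0.0007, -0.9618, -0.2736, 0.0702], [1.0, 0.0006, 0.0004, -0.0009], [-0.0002, -0.2736, 0.9618, -0.1212], [0.0, 0.0, 0.0, 1.0]]
0.15 [ 0.24543924 -0.57435152  0.25267821] [-3.07655730e+00 -6.29752678e-01  3.59168737e-04] [ 0.23392536  0.49358346 -0.95459447] 0.08556756577473436
```

View pics/scene0.png

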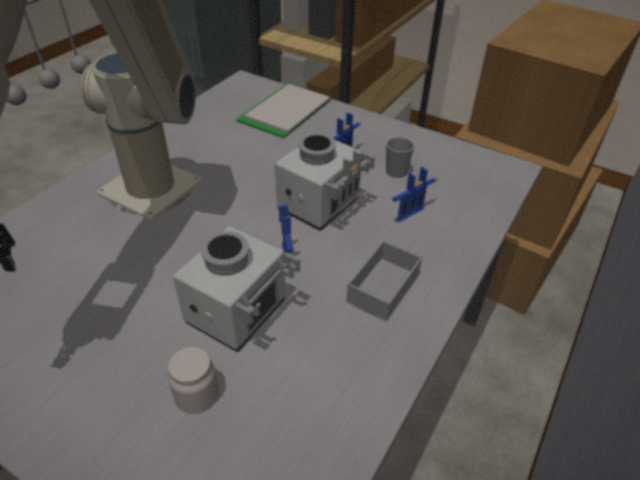

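View pics/side0.png

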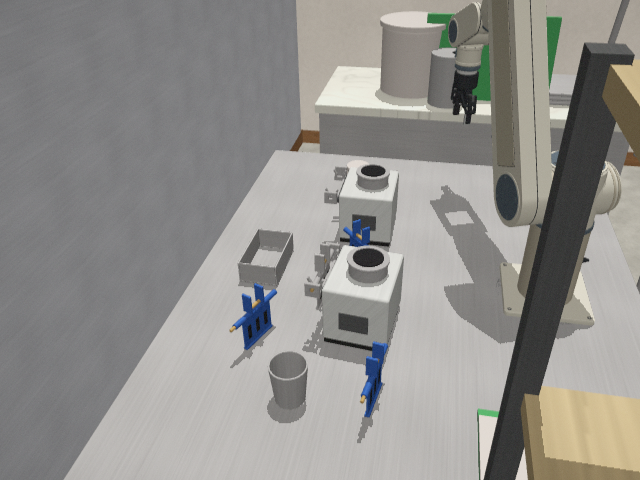

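Run:
```python
import cv2,numpy as np
a=cv2.imread("pics/scene0.png")
b=cv2.imread("pics/side0.png")
x=cv2.resize(a[120:270,265:385],None,fx=3.3,fy=3.95,interpolation=3)
z=cv2.resize(a[225:375,170:310],None,fx=2.85,fy=3.95,interpolation=3)
cv2.imwrite("pics/c1.png",cv2.convertScaleAbs(cv2.resize(a[125:350,165:390],(600,600),interpolation=3),alpha=1.6))
cv2.imwrite("pics/c2.png",cv2.resize(b[155:355,270:420],(450*4//3,600*4//3),interpolation=3)[:600] if 0 else cv2.resize(b[155:355,270:420],(450,600),interpolation=3))
```

```text
(no output)
```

View pics/c1.png

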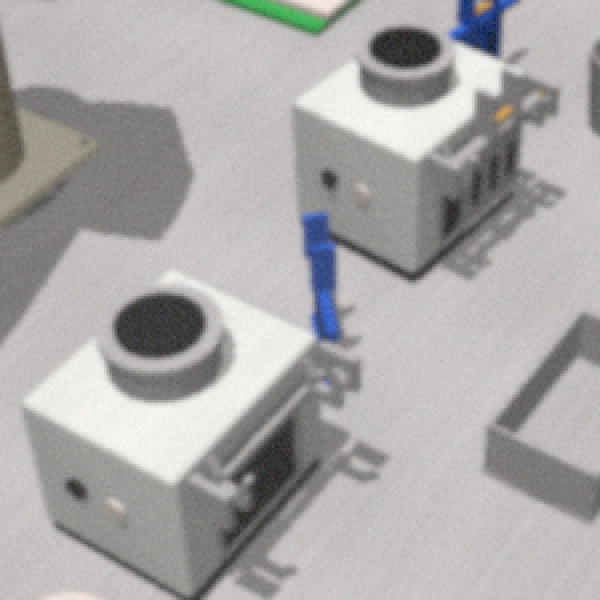

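View pics/c2.png

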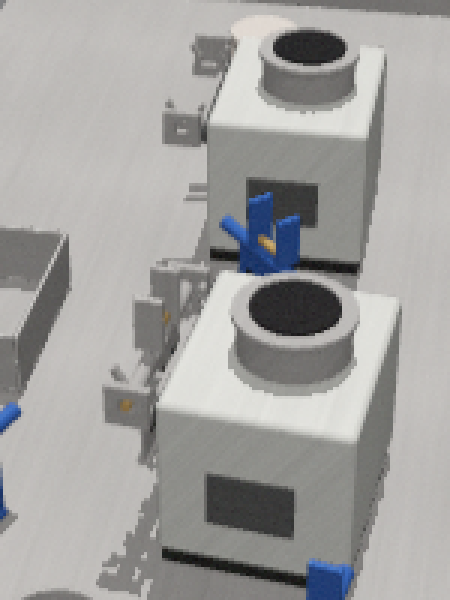

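```bash
cat > h.py <<'E'
import numpy as np
from scipy.spatial.transform import Rotation as R
CAM={"scene":(548.2394,318.0577,232.7112,np.array([[0.851,0.3628,-0.3798,1.0827],[0.525,-0.5675,0.6342,-0.8403],[0.0146,-0.7391,-0.6734,0.9975]])),
"side":(570.0553,325.5183,233.7622,np.array([[-0.9801,-0.0974,0.1729,0.3208],[-0.198,0.5399,-0.8181,1.2703],[-0.0136,-0.8361,-0.5484,0.9719]]))}
def ray(n,p):
    f,cx,cy,M=CAM[n]; d=M[:,:3]@np.array([(p[0]-cx)/f,(p[1]-cy)/f,1]); return M[:,3],d/np.linalg.norm(d)
def onz(n,p,z):
    o,d=ray(n,p); return o+d*(z-o[2])/d[2]
def tri(rs):
    A=sum(np.eye(3)-np.outer(d,d) for o,d in rs); b=sum((np.eye(3)-np.outer(d,d))@o for o,d in rs); return np.linalg.solve(A,b)
E
python3 - <<'E'
from h import *
np.set_printoptions(precision=4,suppress=True)
S=lambda x,y:(165+x/2.6667,125+y/2.6667); T=lambda x,y:(270+x/3,155+y/3)
for l,n,ps in [("A","scene",[S(414,160),S(296,105),S(522,72)]),("A","side",[T(160,405),T(355,440),T(400,300),T(215,272)]),
 ("B","scene",[S(180,487),S(25,407),S(313,337),S(172,273)]),("B","side",[T(210,125),T(365,137),T(383,45)])]:
    q=[onz(n,p,.163)[:2] for p in ps]; print(l,n,*q)
    print([ (round(float(np.linalg.norm(b-a)),3),round(float(np.degrees(np.arctan2(*(b-a)[::-1]))),1)) for a,b in zip(q,q[1:]+q[:1])])
print("tubes A",onz("scene",S(405,48),.205),onz("side",T(296,307),.205))
print("tubes B",onz("scene",S(161,325),.205),onz("side",T(311,47),.205))
E
```

```text
A scene [0.5237 0.0993] [0.3801 0.1121] [0.5392 0.2833]
[(0.144, 174.9), (0.234, 47.1), (0.185, -94.8)]
A side [0.535  0.2905] [0.3872 0.3043] [0.3702 0.1225] [0.5252 0.1097]
[(0.148, 174.7), (0.183, -95.3), (0.156, -4.7), (0.181, 86.9)]
B scene [ 0.5852 -0.3302] [ 0.4345 -0.3312] [ 0.5783 -0.1475] [ 0.4326 -0.1476]
[(0.151, -179.6), (0.233, 51.9), (0.146, -180.0), (0.238, -50.1)]
B side [ 0.5734 -0.1341] [ 0.4254 -0.1371] [ 0.4266 -0.3304]
[(0.148, -178.9), (0.193, -89.6), (0.245, 53.2)]
tubes A [0.4501 0.201  0.205 ] [0.4451 0.2056 0.205 ]
tubes B [ 0.4962 -0.235   0.205 ] [ 0.4901 -0.2309  0.205 ]
```

```bash
cat >> h.py <<'E'
def down(yaw): return np.pi*np.array([np.cos(yaw/2),np.sin(yaw/2),0])  # tool x at world yaw, tool y at yaw-90deg
def shot(manip,name):
    import cv2,pickle
    p=manip.get_position(); r=manip.get_ee_rot(); c=manip.camera("wrist")
    cv2.imwrite(f"pics/{name}.png",c["image"][:,:,::-1])
    pickle.dump((p,r,c["mount"],c["fx"],c["cx"],c["cy"]),open(f"pics/{name}.pkl","wb"))
def wray(name,px):
    import pickle
    p,r,M,f,cx,cy=pickle.load(open(f"pics/{name}.pkl","rb"))
    u=np.array([px[0]-cx,px[1]-cy]); t=np.linalg.norm(u); th=t/f
    d=np.r_[np.sin(th)*u/t,np.cos(th)]; Q=R.from_rotvec(r).as_matrix()
    return np.array(p)+Q@M[:3,3], Q@M[:3,:3]@d
def wproj(name,P):
    import pickle
    p,r,M,f,cx,cy=pickle.load(open(f"pics/{name}.pkl","rb"))
    Q=R.from_rotvec(r).as_matrix(); v=M[:3,:3].T@(Q.T@(np.array(P)-p)-M[:3,3])
    t=np.hypot(v[0],v[1]); th=np.arctan2(t,v[2]); return np.array([cx,cy])+f*th*v[:2]/t
def wonz(name,px,z):
    o,d=wray(name,px); return o+d*(z-o[2])/d[2]
E
python3 - <<'E'
from h import *; from rig import manip
import cv2
manip.move_to([.59,-.235,.30],down(0)); print(manip.get_time(),manip.get_joint_positions())
shot(manip,"b1")
manip.servo_line([.66,-.235,.26],rate=.2); shot(manip,"b2"); print(manip.get_time())
manip.servo_line([.60,-.1,.34],rate=.3)
manip.move_to([.555,.193,.34],down(np.radians(-5))); shot(manip,"a1"); print(manip.get_time(),manip.get_joint_positions())
im=np.vstack([np.hstack([cv2.imread(f"pics/{n}.png") for n in("b1","b2")])])
cv2.imwrite("pics/v1.png",cv2.resize(im,(800,300),interpolation=cv2.INTER_AREA))
a=cv2.imread("pics/a1.png"); b=cv2.imread("pics/b1.png");c=cv2.imread("pics/b2.png")
g=np.full((600,800,3),0,np.uint8)
for i,m in enumerate((a,b,c)):
    s=cv2.resize(m,(400,300),interpolation=cv2.INTER_AREA); g[300*(i//2):300*(i//2)+300,400*(i%2):400*(i%2)+400]=s
cv2.imwrite("pics/v1.png",g)
E
```

```text
1.9167 [-3.99021261e-01  3.91230218e-01  1.56490333e+00 -2.65119148e-04
  1.18569633e+00  1.17258389e+00]
2.5667
4.4667 [ 3.12056797e-01  2.81529655e-01  1.62913522e+00 -3.93001916e-04
  1.23149575e+00  1.97182727e+00]
```

View pics/v1.png

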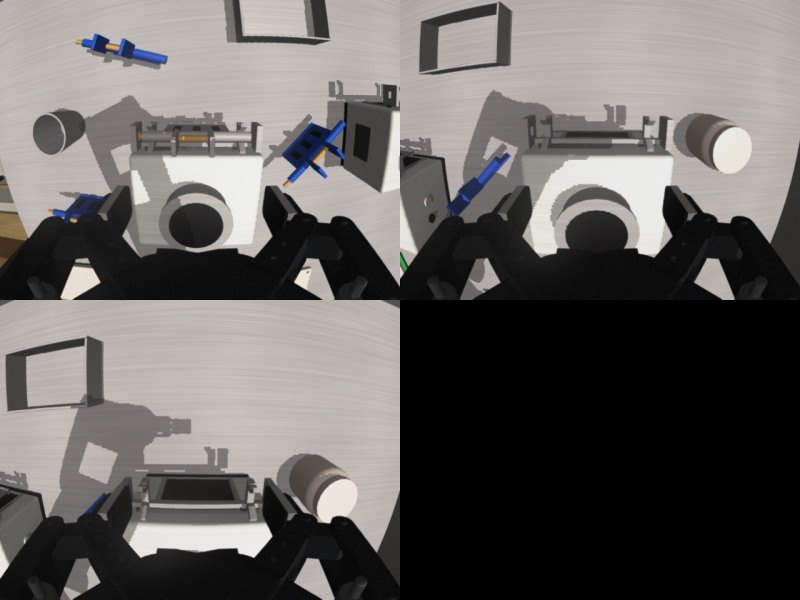

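Run:
```python
from h import *; import cv2
L=[("a1",185,185),("b1",185,178),("b2",185,268)]
g=np.vstack([cv2.resize(cv2.imread(f"pics/{n}.png")[y:y+66,x:x+266],(800,198),interpolation=3) for n,x,y in L])
cv2.imwrite("pics/v2.png",cv2.convertScaleAbs(g,alpha=1.3))
```

```text
(no output)
```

View pics/v2.png

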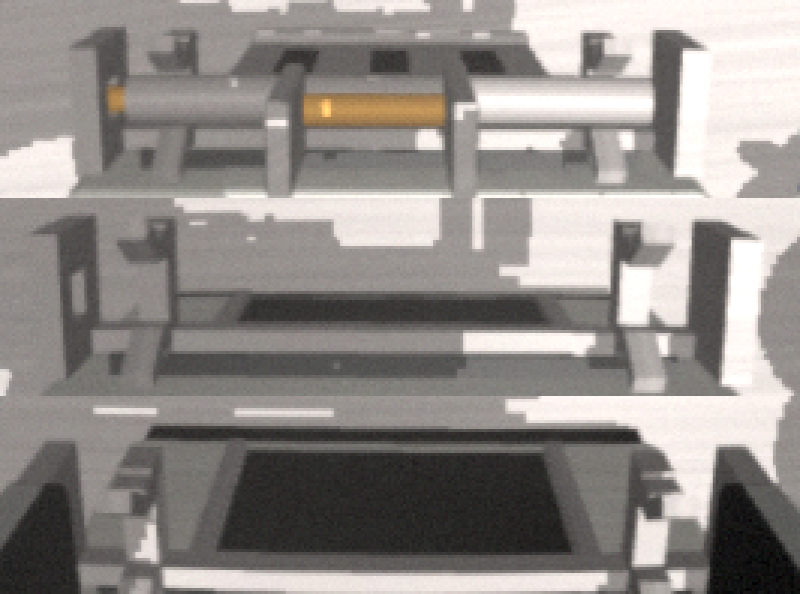

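Run:
```python
from h import *
np.set_printoptions(precision=4,suppress=True)
o={"a1":(185,185,0),"b1":(185,178,198),"b2":(185,268,396)}
def px(n,x,y): a,b,c=o[n]; return (a+x*266/800, b+(y-c)/3)
l=wonz("a1",px("a1",125,101),.15); r=wonz("a1",px("a1",655,101),.15); d=l-r
print("barrel",l,r,np.linalg.norm(d),"mid",(l+r)/2,"yaw",np.degrees(np.arctan2(-d[0],d[1])))
for n,L,Rr in(("a1",(70,48),(708,48)),("b1",(32,238),(758,238))):
  for z in(.15,.158,.166,.174,.182): print(n,z,np.linalg.norm(wonz(n,px(n,*L),z)-wonz(n,px(n,*Rr),z)),wonz(n,px(n,*L),z),wonz(n,px(n,*Rr),z))
# hole
o_,d_=wray("b1",px("b1",79,290))
for yc in(-.238,-.236,-.234): t=(yc+.082-o_[1])/d_[1]; print("hole",o_+t*d_)
# horns: gap edges left/right at rim z
for z in(.155,.166,.177): print([wonz("b1",px("b1",*p),z)[:2] for p in((145,260),(145,325),(650,262),(645,325))])
```

```text
barrel [0.5629 0.2698 0.15  ] [0.5494 0.1167 0.15  ] 0.1537435082439598 mid [0.5562 0.1932 0.15  ] yaw -5.039293061260984
a1 0.15 0.18461979399933268 [0.5802 0.2841 0.15  ] [0.564  0.1002 0.15  ]
a1 0.158 0.17986632995653495 [0.5814 0.2816 0.158 ] [0.5655 0.1024 0.158 ]
a1 0.166 0.17511286591373718 [0.5825 0.2791 0.166 ] [0.5671 0.1047 0.166 ]
a1 0.174 0.17035940187093945 [0.5837 0.2766 0.174 ] [0.5687 0.1069 0.174 ]
a1 0.182 0.1656059378281417 [0.5848 0.2741 0.182 ] [0.5703 0.1091 0.182 ]
b1 0.15 0.18381219496208692 [ 0.6207 -0.1437  0.15  ] [ 0.6207 -0.3275  0.15  ]
b1 0.158 0.1783879637217509 [ 0.6218 -0.1464  0.158 ] [ 0.6218 -0.3248  0.158 ]
b1 0.166 0.1729637324814148 [ 0.6229 -0.1491  0.166 ] [ 0.623 -0.322  0.166]
b1 0.174 0.16753950124107878 [ 0.6241 -0.1518  0.174 ] [ 0.6241 -0.3193  0.174 ]
b1 0.182 0.16211527000074274 [ 0.6252 -0.1544  0.182 ] [ 0.6253 -0.3166  0.182 ]
hole [ 0.6073 -0.156   0.1518]
hole [ 0.606  -0.154   0.1449]
hole [ 0.6047 -0.152   0.138 ]
[array([ 0.6152, -0.1743]), array([ 0.5988, -0.1735]), array([ 0.6148, -0.2981]), array([ 0.5988, -0.2976])]
[array([ 0.617 , -0.1768]), array([ 0.6013, -0.176 ]), array([ 0.6166, -0.2954]), array([ 0.6013, -0.295 ])]
[array([ 0.6189, -0.1793]), array([ 0.6038, -0.1786]), array([ 0.6184, -0.2928]), array([ 0.6038, -0.2924])]
```

Run:
```python
from h import *; from rig import manip
np.set_printoptions(precision=3,suppress=True)
g=[.5559,.1892]; o=down(np.radians(-5))
manip.move_to([*g,.26],o); manip.servo_line([*g,.193],o,rate=.1)
print(manip.get_contact_force(),manip.get_position())
manip.command_gripper(.0,60)
print("w",manip.get_width(),manip.get_grip_force(),manip.get_contact_force(),manip.get_position(),manip.get_time())
if .03<manip.get_width()<.038:
    for z in(.197,.203,.22): manip.servo_line([*g,z],o,rate=.04); print(manip.get_contact_force(),manip.get_torque())
    manip.servo_line([*g,.37],o,rate=.15); manip.hold(.2); print(manip.get_contact_force(),manip.get_width(),manip.get_time())
shot(manip,"l1")
```

```text
[-0.043 -1.055  0.861] [0.556 0.189 0.194]
w 0.032951420446990225 58.96989405155182 [-1.985 -1.722 14.265] [0.558 0.189 0.196] 6.2333
[ 0.624 -0.419 -2.571] [ 0.024 -0.304 -0.086]
[ 0.108 -0.627 -4.094] [-0.009 -0.054 -0.032]
[-1.151 -0.128 -5.412] [-0.039  0.018  0.041]
[ 0.4   -0.072 -5.58 ] 0.03194525088489563 8.7083
```

View pics/l1.png

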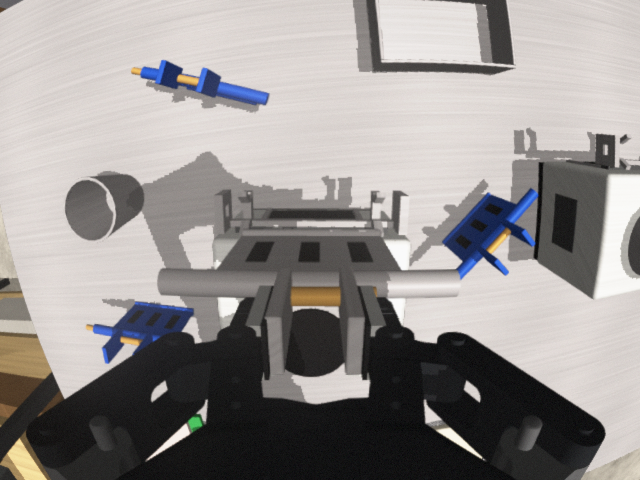

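```bash
cat > go.py <<'E'
from h import *; from rig import manip
np.set_printoptions(precision=4,suppress=True)
import pickle
p,r,*_=pickle.load(open("pics/l1.pkl","rb")); Q=R.from_rotvec(r)
for dz in(.040,.043,.046):
    l=wonz("l1",(161,282.5),p[2]-dz); rr=wonz("l1",(459,283.5),p[2]-dz)
    print(dz,np.linalg.norm(l-rr),"mid in tool",Q.inv().apply((l+rr)/2-p),"dir",Q.inv().apply(l-rr))
E
python3 go.py
python3 - <<'E'
from h import *; from rig import manip
np.set_printoptions(precision=4,suppress=True)
manip.servo_line([.605,-.2396,.37],down(0),rate=.25); manip.servo_line([.605,-.2396,.30],rate=.15); manip.hold(.2)
print(manip.get_position(),manip.get_ee_rot(),manip.get_contact_force(),manip.get_time(),manip.get_width())
shot(manip,"d1")
E
```

```text
0.04 0.14800785320299747 mid in tool [ 0.0016 -0.004   0.04  ] dir [ 0.0003 -0.148  -0.0001]
0.043 0.15076350614585032 mid in tool [ 0.0003 -0.004   0.043 ] dir [ 0.0003 -0.1508 -0.0001]
0.046 0.15351915908870314 mid in tool [-0.001  -0.0041  0.046 ] dir [ 0.0003 -0.1535 -0.0001]
[ 0.6057 -0.2398  0.3015] [3.1406 0.0001 0.0037] [-0.3491 -0.335  -4.772 ] 11.45 0.03251136577881455
```

View pics/d1.png

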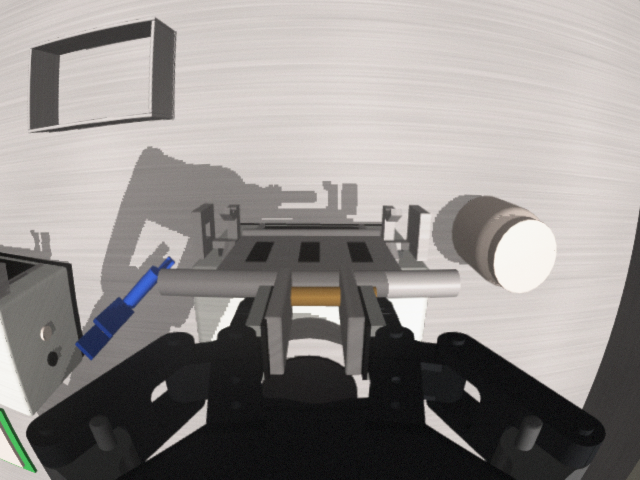

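Run:
```python
from h import *; from rig import manip
np.set_printoptions(precision=4,suppress=True)
f0=np.array(manip.get_contact_force()); x,y,z=.605,-.2396,.30
while z>.168:
    z-= .006 if z>.215 else .0015
    manip.servo_line([x,y,z],rate=.06 if z>.215 else .025)
    manip.hold(.05); f=np.array(manip.get_contact_force())-f0
    if z<.222 or np.abs(f).max()>2.5: print(round(x,4),round(z,4),f,np.array(manip.get_position()))
    if f[2]>4 or np.linalg.norm(f)>7: break
    if abs(f[0])>2.5: x+=.0008*np.sign(f[0])
print(manip.get_time(),manip.get_torque(),manip.get_width())
```

```text
0.605 0.222 [-1.4731 -1.0758 -0.7742] [ 0.6049 -0.2395  0.2217]
0.605 0.216 [0.4339 0.3494 0.7314] [ 0.6048 -0.2395  0.2157]
0.605 0.21 [ 0.2146 -1.2223 -0.7424] [ 0.605  -0.2396  0.2099]
0.605 0.2085 [-1.1633  0.4903 -0.591 ] [ 0.605  -0.2396  0.2085]
0.605 0.207 [ 0.3627 -0.0768  0.7556] [ 0.605  -0.2396  0.207 ]
0.605 0.2055 [-0.8945 -0.9727  0.0096] [ 0.605  -0.2396  0.2054]
0.605 0.204 [-0.6203 -0.2846  0.2712] [ 0.6049 -0.2396  0.2039]
0.605 0.2025 [-0.4436  0.4084  0.3062] [ 0.605  -0.2396  0.2024]
0.605 0.201 [-0.2244  0.2424  0.096 ] [ 0.6049 -0.2396  0.2009]
0.605 0.1995 [ 0.0981 -0.3222  0.0807] [ 0.605  -0.2396  0.1994]
0.605 0.198 [ 0.1644 -1.0495  0.3406] [ 0.605  -0.2396  0.1979]
0.605 0.1965 [0.1726 0.1812 0.5044] [ 0.605  -0.2396  0.1964]
0.605 0.195 [-1.3128  0.0155  5.4176] [ 0.6052 -0.2398  0.1955]
19.1417 [0.1542 0.0669 0.0261] 0.0323792883599444
```

Run:
```python
from h import *; from rig import manip
np.set_printoptions(precision=4,suppress=True)
f0=np.array([-.35,-.335,-4.77]); y=-.2396; z=.1965
manip.servo_line([.605,y,z],rate=.02); print(np.array(manip.get_contact_force())-f0)
for s in(1,-1):
    for k in range(1,6):
        x=.605+s*k*.0008; manip.servo_line([x,y,z],rate=.02); manip.hold(.05); f=np.array(manip.get_contact_force())-f0
        print(round(x,4),f,manip.get_position())
        if abs(f[0])>4: break
    manip.servo_line([.605,y,z],rate=.03)
print(manip.get_time()); shot(manip,"e1")
```

```text
[ 0.4416  0.669  -0.1231]
0.6058 [-0.1622  0.458  -1.0176] [ 0.6057 -0.2395  0.1963]
0.6066 [0.601  0.8522 0.4026] [ 0.6065 -0.2396  0.1964]
0.6074 [-3.2316  0.4211  1.1282] [ 0.6069 -0.2395  0.1963]
0.6082 [-5.9192  1.2107  1.842 ] [ 0.6072 -0.2395  0.1963]
0.6042 [ 0.757  -0.2965  0.1044] [ 0.6045 -0.2396  0.1966]
0.6034 [ 3.9994  0.9357 -1.2801] [ 0.604  -0.2396  0.1967]
0.6026 [ 5.9518  1.2654 -2.4774] [ 0.6037 -0.2397  0.1968]
22.0
```

View pics/e1.png

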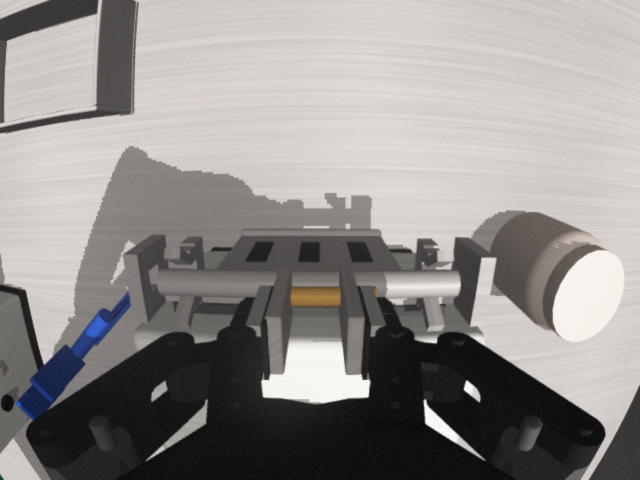

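Run:
```python
from h import *; from rig import manip
np.set_printoptions(precision=4,suppress=True)
f0=np.array([-.35,-.335,-4.77]); x,y,z=.6055,-.2396,.1965
manip.servo_line([x,y,z],rate=.03)
while z>.192:
    z-=.0004; manip.servo_line([x,y,z],rate=.02); manip.hold(.05); f=np.array(manip.get_contact_force())-f0
    print(round(z,4),f)
    if f[2]>5.5: break
manip.hold(.5); print(np.array(manip.get_contact_force())-f0,manip.get_torque(),manip.get_width(),manip.get_time())
manip.command_gripper(.046,20); print(manip.get_width(),manip.get_contact_force())
manip.command_gripper(.06); manip.command_gripper(.085); manip.hold(.2); print(manip.get_width(),manip.get_contact_force(),manip.get_time())
manip.servo_line([x,y,.27],rate=.1); manip.servo_line([x,y,.33],rate=.2); shot(manip,"f1"); print(manip.get_contact_force(),manip.get_time())
import cv2
im=cv2.imread("pics/f1.png"); s=manip.camera("side")["image"][:,:,::-1]
cv2.imwrite("pics/v3.png",np.vstack([cv2.resize(im[170:275,180:460],(800,300),interpolation=3),cv2.resize(s[160:235,310:400],(360,300),interpolation=3)[:, :].copy() if 0 else cv2.copyMakeBorder(cv2.resize(s[160:235,310:400],(360,300),interpolation=3),0,0,0,440,cv2.BORDER_CONSTANT)]))
```

```text
0.1961 [ 0.1971  0.9916 -0.3277]
0.1957 [0.5233 0.328  0.5675]
0.1953 [-0.6448 -0.652   2.5262]
0.1949 [-1.4345  0.2683  5.6478]
[-1.6925 -1.1102  8.4574] [0.3863 0.3346 0.0799] 0.03230274285016 24.0
0.04611030004150737 [-0.8941  0.7431 -5.0378]
0.08469351751138816 [-0.2146 -0.3536  0.0313] 25.15
[ 0.9736 -0.7887  0.1908] 26.55
```

View pics/v3.png

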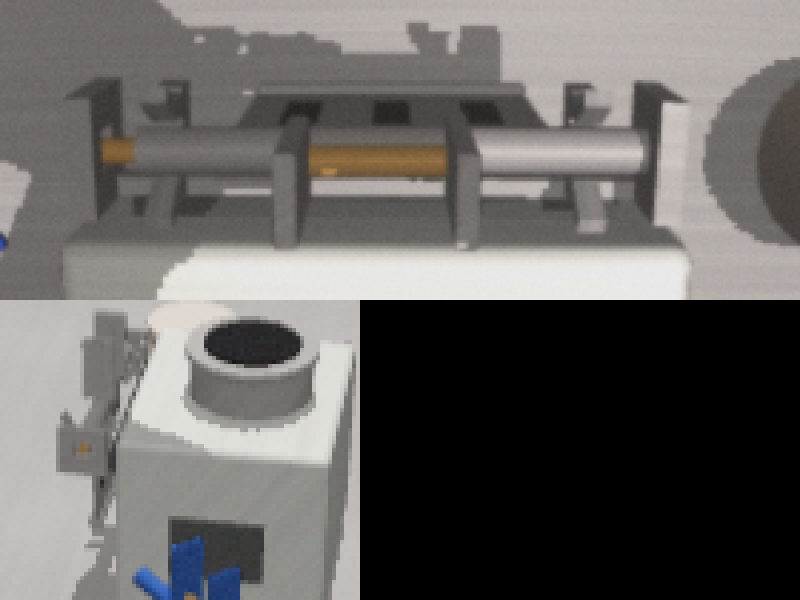

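The door sits level in both of cutter_b's cradles. The brass pin is through the cheek hole (top strip, about x=102–130, y=150; also visible in the side view), and the finger plates are fully spread to about 50 mm.

```bash
python3 -c "
from rig import manip
manip.hold(.3); print(manip.sign_off(), manip.get_time())"
```

```text
the job is handed in; nothing more can be done
the job is handed in; nothing more can be done
```

I moved the guard door from cutter_a to cutter_b: it rests in both cradles with its pin sprung home through the hole, the gripper is clear, and I handed the job in at about 27 s of the 51 s allowed; no verdict came back.

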